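Prime the trolley's lubricator: pry its cover open and press the plunger

ROBOT

A 7-joint arm with a two-finger parallel gripper is mounted at the origin on the work surface. World frame = base frame: x ahead of the robot, y to its left, z up, the work surface at z = 0. Lengths are in mm, angles in rad, forces in N, time in s.
With the tool pointing down it reaches from about 400 to 900 mm from the base axis. Payload 5.5 kg.
Tool frame: the origin (TCP) lies at the centre of the arm's flange, where the gripper is bolted on; the fingertips stand 173 mm ahead of it and the grasp point (between the pads) lies 155 mm ahead of it; z points along the fingers, y is the direction in which the jaws open and shut (so a half turn about z gives the same grasp; the last joint's range is limited). The gripper opens to 85 mm and grips with 20 to 120 N. Pads are 22 mm wide; open, the fingers measure 114 mm over their backs; the gripper's body (76 mm by 85 mm) begins 54 mm behind the grasp point. The pads swing forward as they close: fully open they stand 13 mm farther back than shut.
Start: joints at [-0.932, 0.501, -0.427, 1.55, 0.221, 1.138, -0.21], TCP at [238.529, 604.649, 404.71] pointing down, gripper open.
Joint ranges: [-2.88, 2.88], [-0.31, 2.03], [-1.54, 1.56], [0.2, 2.42], [-1.41, 4.55], [0.19, 2.02], [-2.57, 2.57]. Speed limits (rad/s): [2.57, 2.57, 3.14, 3.14, 3.14, 3.14, 3.14].

INTERFACE

Orientations are given as a unit quaternion [w, x, y, z].
In Python, from bench import env gives the robot as it stands.
- The arm moves only by the tool send_rows, never from a script. Its argument "deltas" is one flat list of numbers, 7 for each row, row after row: the closure, from 0 (fully open) to 1 (shut), then the shift along the world's x, y, z in mm, then the turn, a rotation vector about the world's x, y, z in rad. A call has 1 to 12 rows; each row is the pose to reach, as a shift and turn from the pose commanded when the call began; what a row does not reach only later rows make up. A row lasts 1/12 s, in which the tool goes at most 41.7 mm and 7.16 degrees, less where a joint would pass 70% of its speed; a pose out of reach is approached as far as the arm can. A call with a gripper value outside its range is refused whole. The fingers move at their own pace and stop on an object; "squeeze" is the grip in N (left out, the last holds). Time passes only in rows, so rows that repeat a pose let the fingers close. It gives the time, the measured TCP pose, the force and the opening at its end, in the units of the state.
- env.observe(): the state, without advancing time (a new reading comes with each control period).
- env.get_image(name): name is "scene" or "top"; returns the picture (480x640x3 uint8, blue, green, red); there is no depth.
- env.camera_model(name): a dict with "fx", "fy", "cx", "cy" (pixels), "R" (3x3) and "t" (3): a world point X has camera coordinates R X + t. Camera axes: x right, y down, z forward; pixel columns grow to the right and rows downward; lengths in mm; the calibration is good to about 2 mm. A picture is of the moment at which its call begins. camera_model takes no time and is no camera call.
- env.sign_off(): hands the job in, once; it reports no verdict.
The state is a dict: "time_s": time; "joint_pos": joint angles; "qvel": joint speeds; "joint_efforts": joint torques, N m; "tool_pos": TCP position; "tcp_rot": TCP orientation; "contact_force": force on the tool from outside, world axes, zero at the start; "torque": the same for the moment, N m; "opening": finger opening in mm.
Only numpy, scipy, OpenCV 4.12 (cv2) and the standard library are available. Lean on these libraries where they do the work, as an engineer would, in place of code of your own. Each camera call takes 0.05 s, during which the arm holds its last target. There are 200 camera calls.

TASK

Pick up the blue-handled blade tool and use its blade in the slot to lever up the yellow cover of the lubricator (no fingers on the cover until its edge has been levered up by a good finger's width), then swing the cover fully open and leave it standing open. Press the red priming plunger inside right down to its stop, hold it there a moment and let it come back up. Leave the blade tool lying on the black rubber mat and do not disturb the other things on the trolley.

Things in the scene. Friction and masses are not known exactly. Their poses are not given: they have to be found in the camera images.
- lubricator: grey steel housing bolted to the trolley, 120 (x) x 110 (y) x 75 mm high with its yellow cover shut; open-topped inside, walls 6 mm. Origin: centre of its underside, z up; its front wall with the pry slot is at x = -60 mm, the cover's hinge at x = +60 mm
- pry_slot (a point): centre of the mouth of the pry slot, on the front wall's outer face just under the cover's free edge: the slot is 60 mm wide (y) and 9 mm high (61 to 70 mm above the table), is underlined by a bright strip, goes right through the 6 mm wall, and its axes are the housing's (x points into the slot). Inside it nothing is in the way for 35 mm from the outer face
- cover (a joint): opening angle of the yellow cover, rad: 0 shut, 1.8 fully open (leaning back past upright). The cover is a flat plate 120 x 110 x 5 mm, underside 70 mm above the table when shut, flush with the housing's front and sides; its stiff hinge (about 3 N at the free edge) holds it where it is left
- cover_hinge (a point): middle of the cover's hinge axis (parallel to the housing's y), at the far top edge of the housing, in the plane of the cover's underside, 70 mm above the table; axes are the housing's
- plunger (a joint): travel of the plunger, m: 0 up, 0.012 pressed to its stop (3 N to start, about 8 N at the stop); springs back
- plunger_top (a point): centre of the top of the red plunger head (a disc 30 mm across, 8 mm thick); 56 mm above the table when up, 10 mm in front (-x) of the housing's centre
- blade_tool: pry tool, lying flat: blue handle 100 x 24 x 26 mm high with black ribs, and a steel blade 18 mm wide that leaves the handle's front end and runs 70 mm on along +x (3 mm thick, 2 mm in the last 27 mm). Origin: centre of the handle's underside; x along the tool towards the blade tip, z up. Blade mid-plane 13 mm above the origin. About 100 g, centre of mass about 15 mm in front of the origin
- blade_tip (a point): middle of the end edge of the blade, 120 mm in front of the tool's origin and 13 mm above its underside; axes are the tool's
- mat: black rubber mat 220 (x) x 130 (y) x 4 mm, fixed to the trolley. Origin: centre of its underside
- block_a: bystander: machined aluminium block 30 x 70 x 24 mm beside the lubricator. Origin: centre of the underside
- block_b: bystander: another such aluminium block, on the lubricator's other side
- wrench: bystander: steel spanner lying in front of the lubricator, to the left
- mallet: bystander: soft-faced mallet, wooden handle 240 mm, on the left. Origin under the handle, near the head
- brush: bystander: wooden hand brush lying in front of the lubricator, to the right
- oil_can: bystander: white plastic bottle with red cap, 60 mm across, 150 mm high, at the back right
There are look-alikes about, which are no part of the job. Of the things that look like the lubricator, take the one that is farthest to the robot's left at the start.

How it is judged (in metres and radians):
On the way, in this order (a step that is already met when the one before it is completed fails the run):
1. the cover is levered up (0.15 rad or more) by the blade tool (value of joint cover above 0.15 rad and contact force between blade_tool and cover above 0.2 N), for 0.05 s.
2. the cover is swung open to at least 1.4 rad (value of joint cover above 1.4 rad), for 0.1 s.
3. the plunger is pressed to its stop (10.5 mm or more of 12) and held 0.2 s (value of joint plunger above 0.0105 m), for 0.2 s.
At the end, for the whole second after the job is handed in: the cover stands open at 1.4 rad or more, the plunger is back up (within 2 mm), and the blade tool lies still on the mat, the middle of its handle within the mat's outline (value of joint cover above 1.4 rad and value of joint plunger below 0.002 m and x of blade_tool in the frame of mat between -0.11 and 0.11 m and y of blade_tool in the frame of mat between -0.065 and 0.065 m and height (world z) of blade_tool below 0.035 m and linear speed of blade_tool below 0.02 m/s); the robot touches nothing.
It fails at once if the gripper or arm touches the cover before it has been levered up to 0.15 rad (value of joint cover below 0.15 rad and contact force between any of the fingers, the arm and cover above 0.5 N).
It fails at once if a bystander is pushed more than 30 mm from its place (distance of any of block_a, block_b, wrench, mallet, brush, oil_can from where it was at the start of the episode above 0.03 m).
It also fails if it takes over 62 s, if anything falls off the work surface, if the arm or the gripper's body presses on something with over 40 N, if the wrist force passes 120 N, or if a joint passes its speed limit or range.

## Working session

There is one attempt and no reset: what is moved stays moved. The work goes in short steps, Python scripts to look and compute and a tool call to move; the robot and the scene stay as the last step left them, time stands still between calls to the robot, and variables do not carry over. Pictures are saved under pics/ and viewed, about 8 in all and at most 12, crops included, and the job is handed in when it is done.

Besides the shell and the picture viewer there is one more tool, called by a JSON object that holds its "op" and its "data", one argument or row to a line. send_rows: Moves the arm, as the interface text tells. Its arguments: {"type":"object","properties":{"deltas":{"type":"array","items":{"type":"number"}},"squeeze":{"type":"number"}},"required":["deltas"]}

```bash
mkdir -p pics; ls; python3 - <<'E'
from bench import env
import cv2
s=env.observe(); print(s)
for n in("scene","top"):
    im=env.get_image(n); cv2.imwrite(f"pics/{n}0.png",im); print(n,env.camera_model(n))
E
```

```text
pics
{'time_s': 0.0, 'joint_pos': array([-0.93178585,  0.5018553 , -0.42676028,  1.5514576 ,  0.22077635,
        1.13826533, -0.2102717 ]), 'qvel': array([ 1.16335156e-05,  1.48308498e-03, -9.86292913e-04,  4.48664782e-04,
       -8.17946651e-04, -4.89612472e-04, -4.07571065e-04]), 'joint_efforts': array([ 6.74609032e-05, -5.69520307e+01, -5.81714854e+00, -2.80949485e+01,
        1.04670745e-02,  1.17402209e-02, -6.08843365e-06]), 'tool_pos': array([238.50027105, 604.28383916, 403.64842833]), 'tcp_rot': array([-2.20658483e-04,  1.86777947e-01,  9.82401679e-01, -9.43489686e-04]), 'contact_force': array([-0.30609046, -0.00097992, -0.52738863]), 'torque': array([ 0.0337461 , -0.00365234, -0.02348272]), 'opening': 85.54750091855556}
scene {'fx': 465.95449938999053, 'fy': 465.95449938999053, 'cx': 318.5403885674366, 'cy': 229.7493605483726, 'R': array([[ 0.80149463,  0.5975961 ,  0.02202859],
       [ 0.33716656, -0.42116991, -0.84198255],
       [-0.49388771,  0.68227179, -0.53905485]]), 't': array([-449.82234801,  -83.19138069, 1253.71661684])}
top {'fx': 622.2891678352248, 'fy': 622.2891678352248, 'cx': 321.9350660007254, 'cy': 239.11821113284998, 'R': array([[ 2.76601510e-02, -9.99617377e-01, -1.22561777e-04],
       [-9.93934283e-01, -2.74898397e-02, -1.06484501e-01],
       [ 1.06440389e-01,  3.06719574e-03, -9.94314355e-01]]), 't': array([  52.19496407,  534.66528173, 1381.54172397])}
```

View pics/scene0.png

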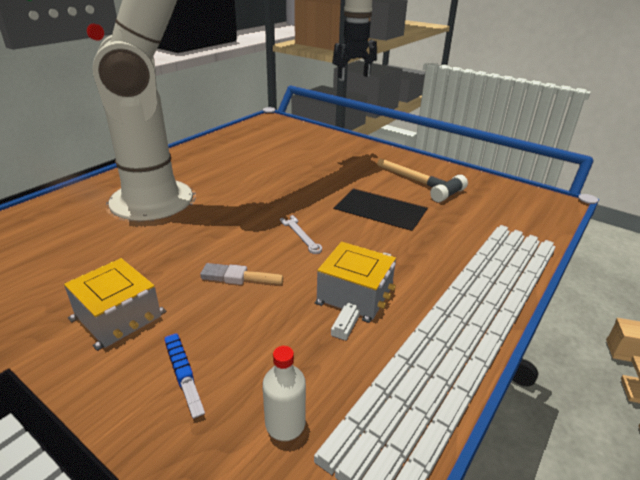

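View pics/top0.png

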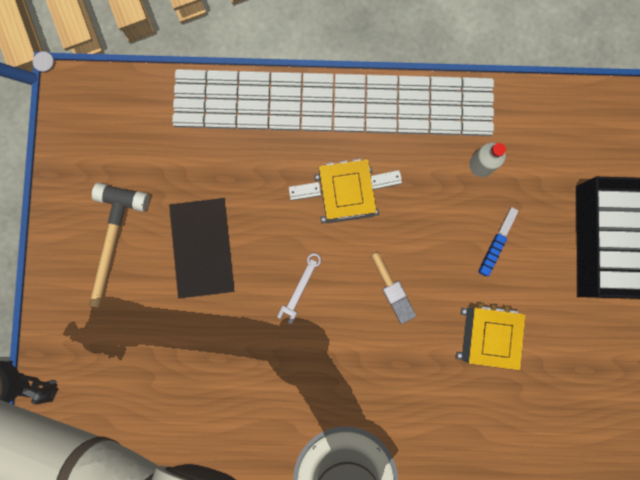

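Top view: the two lubricator look-alikes are the one at (348,190) with blocks either side and the one at (496,338). There is one blue-handled tool at (498,242), its tip near (515,210), and other blade-like things are the brush (395,290) and the wrench (300,288). Image left is the robot's left (+y), so I take (348,190). The brass hinge knobs on the far side agree with the slot facing the robot. Now I'll measure them and crop in close.

```bash
cat > h.py <<'E'
import cv2, numpy as np
from bench import env
def ray(n,px,z):
    m=env.camera_model(n); R=m["R"]; c=-R.T@m["t"]
    d=R.T@np.array([(px[0]-m["cx"])/m["fx"],(px[1]-m["cy"])/m["fy"],1.])
    return (c+d*(z-c[2])/d[2])[:2]
def proj(n,X):
    m=env.camera_model(n); p=m["R"]@np.array(X,float)+m["t"]
    return np.array([m["cx"]+m["fx"]*p[0]/p[2],m["cy"]+m["fy"]*p[1]/p[2]])
def blobs(im,lo,hi,roi=None,amin=60):
    k=cv2.inRange(cv2.cvtColor(im,cv2.COLOR_BGR2HSV),lo,hi)
    if roi: q=np.zeros_like(k); x0,y0,x1,y1=roi; q[y0:y1,x0:x1]=k[y0:y1,x0:x1]; k=q
    cs,_=cv2.findContours(k,cv2.RETR_EXTERNAL,cv2.CHAIN_APPROX_NONE)
    return sorted([c for c in cs if cv2.contourArea(c)>amin],key=cv2.contourArea,reverse=True)
def rect(n,c,z):
    w=np.array([ray(n,p,z) for p in c[:,0,:].astype(float)],np.float32)
    return cv2.minAreaRect(w)
E
python3 - <<'E'
from h import *
T=cv2.imread("pics/top0.png"); S=cv2.imread("pics/scene0.png")
for n,im in(("top",T),("scene",S)):
    for c in blobs(im,(18,150,120),(32,255,255),None,800)[:3]: print(n,"cover",cv2.boundingRect(c),rect(n,c,75))
for c in blobs(T,(105,150,60),(125,255,255),(450,180,540,300),10): print("handle",cv2.boundingRect(c),rect("top",c,26))
hc=np.vstack(blobs(T,(105,150,60),(125,255,255),(450,180,540,300),10)); print("all",rect("top",hc,26))
hc=np.vstack(blobs(S,(105,150,60),(125,255,255),(150,320,215,400),5)); print("scene all",rect("scene",hc,20))
for c in blobs(T,(0,0,0),(180,255,55),(160,190,245,305),800): print("mat",cv2.boundingRect(c),rect("top",c,4))
for c in blobs(T,(0,0,140),(180,60,255),(490,190,530,260),30): print("blade",cv2.boundingRect(c),rect("top",c,14))
a=cv2.resize(T[150:340,260:420],None,fx=3,fy=3,interpolation=2); b=cv2.resize(T[150:340,440:540],None,fx=3,fy=3,interpolation=2)
cv2.imwrite("pics/crop1.png",np.hstack([a,b]))
E
```

```text
top cover (469, 306, 57, 64) ((328.2377624511719, -316.4144287109375), (111.67619323730469, 130.47198486328125), 84.17333984375)
top cover (319, 159, 57, 60) ((642.1093139648438, 14.133323669433594), (121.40071105957031, 111.5036392211914), 9.795012474060059)
scene cover (64, 258, 90, 59) ((326.7521667480469, -317.5581359863281), (111.27291870117188, 125.38713073730469), 84.31485748291016)
scene cover (318, 241, 78, 49) ((643.0614624023438, 12.33062744140625), (121.33436584472656, 115.16612243652344), 10.076601028442383)
handle (480, 235, 26, 41) ((509.06427001953125, -320.06024169921875), (23.018342971801758, 97.72076416015625), 63.81098175048828)
all ((509.06427001953125, -320.06024169921875), (23.018342971801758, 97.72076416015625), 63.81098175048828)
scene all ((512.6409301757812, -324.00982666015625), (23.28628158569336, 108.15992736816406), 64.43885803222656)
mat (173, 207, 60, 90) ((504.8359680175781, 343.2766418457031), (204.36636352539062, 123.25861358642578), 8.431674003601074)
blade (499, 207, 19, 30) ((587.5737915039062, -359.24786376953125), (19.330032348632812, 68.2146224975586), 63.81111145019531)
```

View pics/crop1.png

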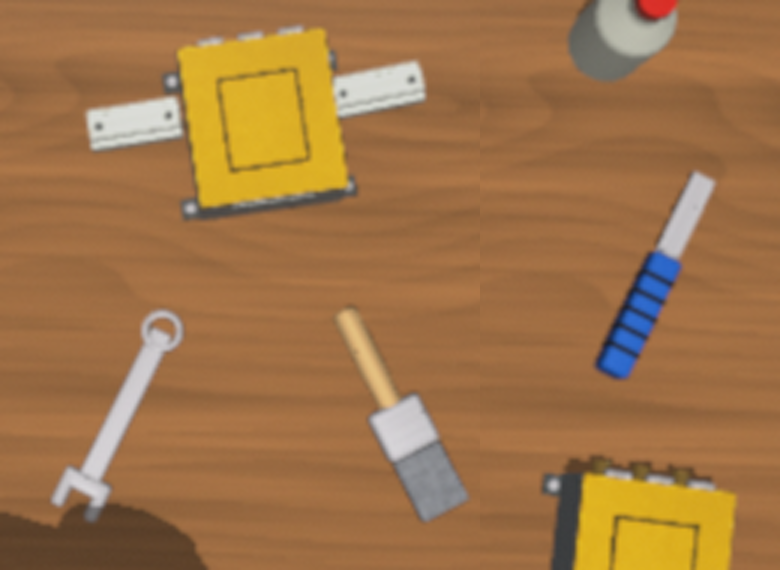

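The crop confirms it. The target lubricator has blocks on both sides, its hinge knobs on the far (+x) side and its grey slot wall facing the robot (yaw about +9.9°, centre about (642,13)). The tool's handle is centred at about (509,-320), with the blade pointing at -26.3°. Moving over.

{"op": "send_rows", "data": {
  "deltas": [0,250,-420,-20,0,0,-0.083,0,250,-420,-20,0,0,-0.083,0,250,-420,-20,0,0,-0.083,0,250,-420,-20,0,0,-0.083,0,250,-420,-20,0,0,-0.083,0,250,-420,-20,0,0,-0.083,0,250,-420,-20,0,0,-0.083,0,250,-420,-20,0,0,-0.083,0,250,-420,-20,0,0,-0.083,0,250,-420,-20,0,0,-0.083,0,250,-420,-20,0,0,-0.083,0,250,-420,-20,0,0,-0.083],
  "squeeze": 100
}}

```text
time_s: 1.1
tool_pos: [489.8, 180.7, 384.3]
tcp_rot: [0.0, 0.229, 0.973, -0.001]
contact_force: [0.0, 0.0, -0.9]
opening: 85.4
```

{"op": "send_rows", "data": {
  "deltas": [0,47,-470,-80,0,0,0,0,47,-470,-80,0,0,0,0,47,-470,-80,0,0,0,0,47,-470,-80,0,0,0,0,47,-470,-80,0,0,0,0,47,-470,-80,0,0,0,0,47,-470,-80,0,0,0,0,47,-470,-80,0,0,0,0,47,-470,-80,0,0,0,0,47,-470,-80,0,0,0,0,47,-470,-80,0,0,0,0,47,-470,-80,0,0,0]
}}

```text
time_s: 2.1
tool_pos: [534.0, -291.5, 303.5]
tcp_rot: [-0.0, 0.23, 0.973, -0.001]
contact_force: [-0.5, 0.0, 0.4]
opening: 85.2
```

{"op": "send_rows", "data": {
  "deltas": [0,0,-48,-60,0,0,0,0,0,-48,-60,0,0,0,0,0,-48,-60,0,0,0,0,0,-48,-60,0,0,0]
}}

```text
time_s: 2.43
tool_pos: [533.6, -334.5, 241.7]
tcp_rot: [-0.003, 0.229, 0.973, 0.0]
contact_force: [0.4, -0.2, -0.2]
opening: 85.4
```

```bash
python3 - <<'E'
from h import *
s=env.observe(); print(s["time_s"],s["tool_pos"],s["tcp_rot"],s["contact_force"])
T=env.get_image("top");S=env.get_image("scene")
tip=s["tool_pos"]+[0,0,-173]
print(proj("top",tip),proj("scene",tip))
a=cv2.resize(T[160:320,430:590],None,fx=2.5,fy=2.5); b=cv2.resize(S[290:450,110:270],None,fx=2.5,fy=2.5)
cv2.imwrite("pics/g1.png",np.hstack([a,b]))
E
```

```text
2.4333 [ 533.58211543 -334.45809164  241.69728223] [-2.85346403e-03  2.28952614e-01  9.73433259e-01  4.97476519e-04] [ 0.37693726 -0.23528697 -0.2324201 ]
[504.33738155 241.9358811 ] [176.80819024 345.27095531]
```

View pics/g1.png

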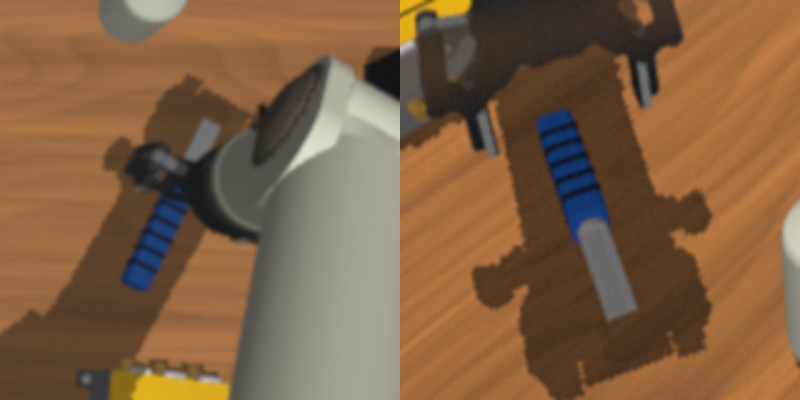

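The view shows the open fingers straddling the blue handle, near its front end. Going down and closing.

{"op": "send_rows", "data": {
  "deltas": [0,0,0,-35,0,0,0,0,0,0,-60,0,0,0,0,0,0,-70,0,0,0,0,0,0,-70,0,0,0,0,0,0,-70,0,0,0,1,0,0,-70,0,0,0,1,0,0,-70,0,0,0,1,0,0,-70,0,0,0,1,0,0,-70,0,0,0,1,0,0,-70,0,0,0,1,0,0,-70,0,0,0,1,0,0,-70,0,0,0],
  "squeeze": 100
}}

```text
time_s: 3.53
tool_pos: [536.0, -333.8, 175.8]
tcp_rot: [0.001, 0.227, 0.974, -0.0]
contact_force: [-0.7, -0.1, 5.9]
opening: 22.1
```

{"op": "send_rows", "data": {
  "deltas": [1,0,0,20,0,0,0,1,0,0,60,0,0,0,1,0,0,90,0,0,0,1,0,0,90,0,0,0]
}}

```text
time_s: 3.87
tool_pos: [537.9, -334.9, 271.3]
tcp_rot: [0.005, 0.228, 0.974, -0.002]
contact_force: [1.7, -0.1, 0.2]
opening: 22.3
```

{"op": "send_rows", "data": {
  "deltas": [1,-70,316,0,0,0,0.632,1,-70,316,0,0,0,0.632,1,-70,316,0,0,0,0.632,1,-70,316,0,0,0,0.632,1,-70,316,0,0,0,0.632,1,-70,316,0,0,0,0.632,1,-70,316,0,0,0,0.632,1,-70,316,0,0,0,0.632,1,-70,316,0,0,0,0.632,1,-70,316,0,0,0,0.632,1,-70,316,0,0,0,0.632]
}}

```text
time_s: 4.78
tool_pos: [465.6, -17.8, 264.6]
tcp_rot: [-0.0, -0.087, 0.996, -0.0]
contact_force: [-0.1, -1.3, -1.3]
opening: 21.6
```

```bash
python3 - <<'E'
from h import *
s=env.observe(); print(s["time_s"],s["tool_pos"],s["tcp_rot"],s["joint_pos"])
T=env.get_image("top");S=env.get_image("scene")
cv2.imwrite("pics/t2.png",T);cv2.imwrite("pics/s2.png",S)
p=s["tool_pos"]; u=np.array([np.cos(.173),np.sin(.173),0])
tip=p+90*u+[0,0,-162.8]
print(tip,proj("top",tip),proj("scene",tip))
a=cv2.resize(T[150:310,270:430],None,fx=2.5,fy=2.5); b=cv2.resize(S[200:360,250:410],None,fx=2.5,fy=2.5)
cv2.imwrite("pics/g2.png",np.hstack([a,b]))
E
```

```text
4.7833 [465.5864033  -17.75583202 264.56581054] [-5.50166853e-05 -8.66295938e-02  9.96240563e-01 -2.24115119e-04] [ 0.18124591  0.36377279 -0.23353168  2.11732186  0.13304838  0.67396772
  1.60256648]
[554.24295399  -2.26338164 101.76581054] [354.35436321 226.57800474] [316.16393766 239.30931133]
```

View pics/g2.png

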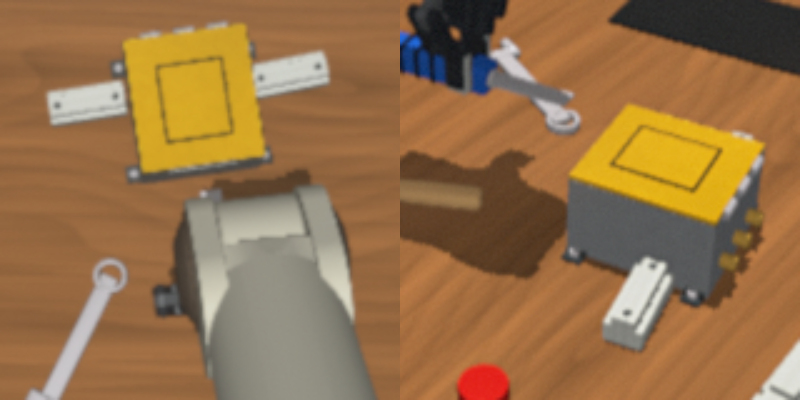

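The blade is visible in the scene crop with its tip near scene pixel (317,239.5), against (316,239) predicted. The cover is still shut. I'll check blade pitch and height at high zoom with projected outlines before inserting.

```bash
python3 - <<'E'
from h import *
T=cv2.imread("pics/t2.png");S=cv2.imread("pics/s2.png")
p=np.array([465.59,-17.76,264.57]);u=np.array([.985,.172,0]);v=np.array([-.172,.985,0]);k=6
b=cv2.resize(S[215:265,260:385],None,fx=k,fy=k,interpolation=2)
pt=lambda X:tuple(int(round(q)) for q in ((proj("scene",X)-[260,215])*k+k/2))
P=[pt(p+a*u+c*v+[0,0,-162.8]) for a,c in((20,9),(90,9),(90,-9),(20,-9))]
cv2.polylines(b,[np.array(P)],True,(0,255,0),1)
c0=np.array([642.5,13.5,0])
for z,col in((75,(255,0,255)),(70,(255,255,0)),):
    cv2.polylines(b,[np.array([pt(c0+sx*60*u+sy*55*v+[0,0,z]) for sx,sy in((-1,-1),(-1,1),(1,1),(1,-1))])],True,col,1)
cv2.imwrite("pics/g3.png",b)
E
```

```text
(no output)
```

View pics/g3.png

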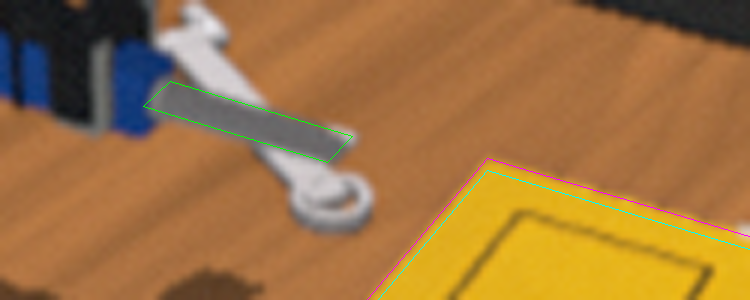

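The projected blade outline matches the picture within about half a pixel, and the cover outline within about 1 px. Going down to slot height, then inserting slowly.

{"op": "send_rows", "data": {
  "deltas": [1,0,0,-20,0,0,0,1,0,0,-36.5,0,0,0,1,0,0,-36.5,0,0,0,1,0,0,-36.5,0,0,0,1,10,1.7,-36.5,0,0,0,1,20,3.5,-36.5,0,0,0,1,27,4.7,-36.5,0,0,0,1,32,5.6,-36.5,0,0,0,1,36,6.3,-36.5,0,0,0,1,40,7,-36.5,0,0,0,1,40,7,-36.5,0,0,0]
}}

```text
time_s: 5.8
tool_pos: [506.4, -10.1, 228.4]
tcp_rot: [0.0, -0.087, 0.996, 0.0]
contact_force: [0.2, 0.4, -1.6]
opening: 22.1
```

{"op": "send_rows", "data": {
  "deltas": [1,4,0.7,0,0,0,0,1,8,1.4,0,0,0,0,1,12,2.1,0,0,0,0,1,16,2.8,0,0,0,0,1,16,2.8,0,0,0,0]
}}

```text
time_s: 6.22
tool_pos: [522.5, -7.3, 228.4]
tcp_rot: [0.001, -0.087, 0.996, 0.0]
contact_force: [-0.4, 0.9, -1.5]
opening: 22.4
```

```bash
python3 - <<'E'
from h import *
s=env.observe(); print(s["time_s"],s["tool_pos"],s["contact_force"],s["torque"])
S=env.get_image("scene")
cv2.imwrite("pics/g4.png",cv2.resize(S[200:320,240:400],None,fx=4,fy=4,interpolation=2))
E
```

```text
6.2167 [522.53101548  -7.33098899 228.38615115] [-0.40087078  0.93831298 -1.48406196] [ 0.05031637 -0.06740977  0.01678384]
```

View pics/g4.png

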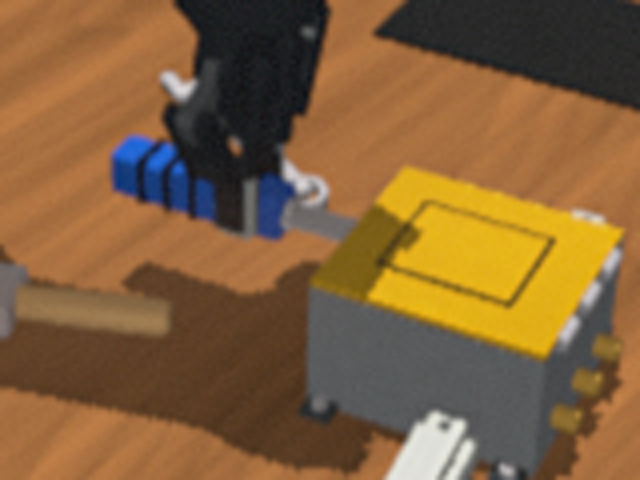

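The blade has gone in under the cover with no contact force. Now levering with tip-up pitch plus lift.

{"op": "send_rows", "data": {
  "deltas": [1,-8,-1.4,-3.3,0.0086,-0.0493,0,1,-15.7,-2.7,-6,0.0172,-0.0985,0,1,-23.2,-4.1,-5.1,0.0258,-0.1478,0,1,-23.2,-4.1,3,0.0258,-0.1478,0,1,-23.2,-4.1,11,0.0258,-0.1478,0,1,-23.2,-4.1,19,0.0258,-0.1478,0,1,-23.2,-4.1,27,0.0258,-0.1478,0,1,-23.2,-4.1,27,0.0258,-0.1478,0],
  "squeeze": 120
}}

```text
time_s: 6.93
tool_pos: [499.6, -11.5, 257.4]
tcp_rot: [0.076, -0.086, 0.993, 0.006]
contact_force: [-0.3, 0.3, -0.3]
opening: 21.5
```

```bash
python3 - <<'E'
from h import *
s=env.observe(); print(s["time_s"],s["tool_pos"],s["tcp_rot"],s["contact_force"],s["torque"],s["joint_pos"],s["opening"])
S=env.get_image("scene")
cv2.imwrite("pics/g5.png",cv2.resize(S[180:300,240:400],None,fx=4,fy=4,interpolation=2))
E
```

```text
6.9333 [499.61078706 -11.49833475 257.44307618] [ 0.07602584 -0.08634485  0.99334061  0.00625044] [-0.31290094  0.34292934 -0.28238809] [-0.03589078  0.29425425  0.02454728] [ 0.18427636  0.39044362 -0.24206723  2.10751546  0.14632915  0.50665701
  1.58816681] 21.51263445460395
```

View pics/g5.png

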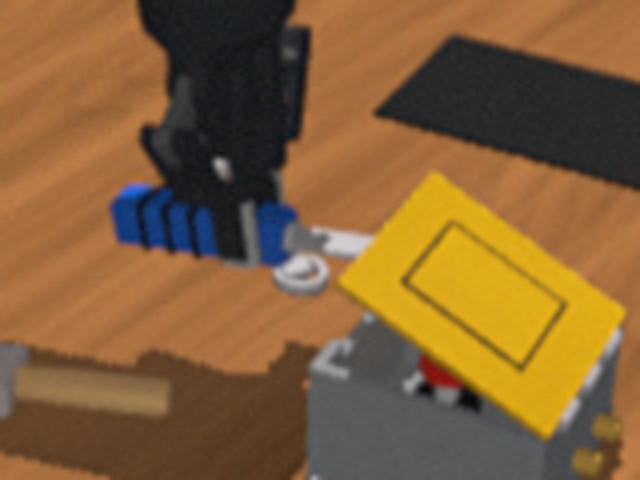

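The cover has been levered to about 0.4 rad by the blade, and the red plunger is visible inside. Carrying on along an arc about the hinge with the blade under the cover.

{"op": "send_rows", "data": {
  "deltas": [1,4.1,0.7,9,0,0,0,1,9.4,1.6,17.6,0,0,0,1,15.3,2.7,25.5,0,0,0,1,22,3.8,32.8,0,0,0,1,29.4,5.1,39.4,0,0,0,1,37.4,6.5,45.2,0,0,0,1,46,8,50.2,0,0,0,1,55,9.6,54.3,0,0,0,1,64.3,11.2,57.5,0,0,0,1,74,12.9,59.6,0,0,0,1,83.6,14.6,60.8,0,0,0,1,93.5,16.3,61,0,0,0]
}}

```text
time_s: 7.98
tool_pos: [592.8, 4.8, 316.2]
tcp_rot: [0.075, -0.086, 0.993, 0.006]
contact_force: [-1.8, -1.0, -2.7]
opening: 21.8
```

{"op": "send_rows", "data": {
  "deltas": [1,5,0.9,0,0,0,0,1,10,1.7,-0.8,0,0,0,1,15,2.6,-1.6,0,0,0,1,15,2.6,-1.6,0,0,0]
}}

```text
time_s: 8.32
tool_pos: [607.9, 7.5, 314.6]
tcp_rot: [0.075, -0.086, 0.993, 0.007]
contact_force: [0.1, 0.3, -1.7]
opening: 21.2
```

```bash
python3 - <<'E'
from h import *
s=env.observe(); print(s["time_s"],s["tool_pos"],s["tcp_rot"],s["contact_force"],s["torque"],s["joint_pos"],s["opening"])
S=env.get_image("scene");T=env.get_image("top")
a=cv2.resize(S[140:320,240:440],None,fx=2,fy=2,interpolation=2);b=cv2.resize(T[110:290,250:450],None,fx=2,fy=2,interpolation=2)
cv2.imwrite("pics/g6.png",np.hstack([a,b]))
E
```

```text
8.3167 [607.85626661   7.54992923 314.57238142] [ 0.07531593 -0.08639029  0.99338857  0.00658585] [ 0.11008621  0.30767309 -1.73856847] [-0.10256888  0.13827365 -0.01705722] [ 0.14219987  0.46279994 -0.24636866  1.81480772  0.14063531  0.72971462
  1.57536081] 21.21754053942309
```

View pics/g6.png

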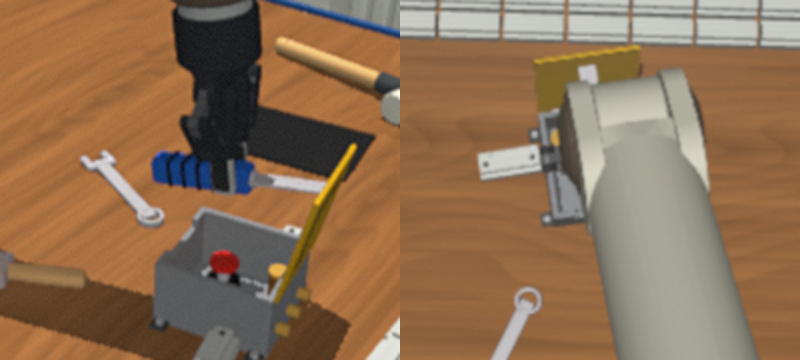

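The scene view shows the cover standing past upright, at about crop (330,210), with the plunger exposed. The arm hides most of the top view. Next I back out and carry the tool to the mat.

{"op": "send_rows", "data": {
  "deltas": [1,-25,-4,10,0,0,0,1,-55,-9,30,0,0,0,1,-103,336,10,-0.0258,0.1478,0,1,-103,336,10,-0.0258,0.1478,0,1,-103,336,10,-0.0258,0.1478,0,1,-103,336,10,-0.0258,0.1478,0,1,-103,336,10,-0.0258,0.1478,0,1,-103,336,10,-0.0258,0.1478,0,1,-103,336,10,-0.0258,0.1478,0,1,-103,336,10,-0.0258,0.1478,0,1,-103,336,10,-0.0258,0.1478,0,1,-103,336,10,-0.0258,0.1478,0]
}}

```text
time_s: 9.42
tool_pos: [501.1, 349.6, 325.1]
tcp_rot: [0.0, -0.091, 0.996, 0.003]
contact_force: [0.2, 0.2, -2.0]
opening: 21.7
```

{"op": "send_rows", "data": {
  "deltas": [1,0,0,-40,0,0,0,1,0,0,-80,0,0,0,1,0,0,-105,0,0,0,1,0,0,-120,0,0,0,1,0,0,-120,0,0,0]
}}

```text
time_s: 9.83
tool_pos: [502.8, 340.7, 200.8]
tcp_rot: [-0.003, -0.086, 0.996, -0.002]
contact_force: [-0.6, -1.2, -1.7]
opening: 21.8
```

```bash
python3 - <<'E'
from h import *
s=env.observe(); print(s["time_s"],s["tool_pos"],s["tcp_rot"],s["contact_force"],s["torque"],s["opening"])
S=env.get_image("scene");T=env.get_image("top")
cv2.imwrite("pics/s7.png",S);cv2.imwrite("pics/t7.png",T)
c=np.array([642.5,13.5,0]);u=np.array([.985,.172,0]);v=np.array([-.172,.985,0]);k=3
a=cv2.resize(S[150:320,290:430],None,fx=k,fy=k,interpolation=2)
b=cv2.resize(S[150:320,310:430],None,fx=k,fy=k,interpolation=2)
for f,col in((1.4,(0,0,255)),(1.75,(0,255,0))):
    P=[((proj("scene",c+(60-120*np.cos(f))*u+w*v+[0,0,70+120*np.sin(f)])-[290,150])*k+k/2).astype(int) for w in(-55,55)]
    Q=[((proj("scene",c+60*u+w*v+[0,0,70])-[290,150])*k+k/2).astype(int) for w in(-55,55)]
    cv2.polylines(a,[np.array([P[0],P[1],Q[1],Q[0]])],True,col,1)
t=cv2.resize(T[120:300,150:390],None,fx=1.6,fy=1.6,interpolation=2)
h=max(a.shape[0],t.shape[0]); pad=lambda i:cv2.copyMakeBorder(i,0,h-i.shape[0],0,0,cv2.BORDER_CONSTANT)
cv2.imwrite("pics/g7.png",np.hstack([pad(a),pad(t)]))
E
```

```text
9.8333 [502.78377108 340.68901519 200.77087544] [-0.00276426 -0.08593718  0.99629472 -0.00199623] [-0.55273372 -1.2168898  -1.69080423] [-0.0476208   0.02479314  0.02138026] 21.788102960507292
```

View pics/g7.png

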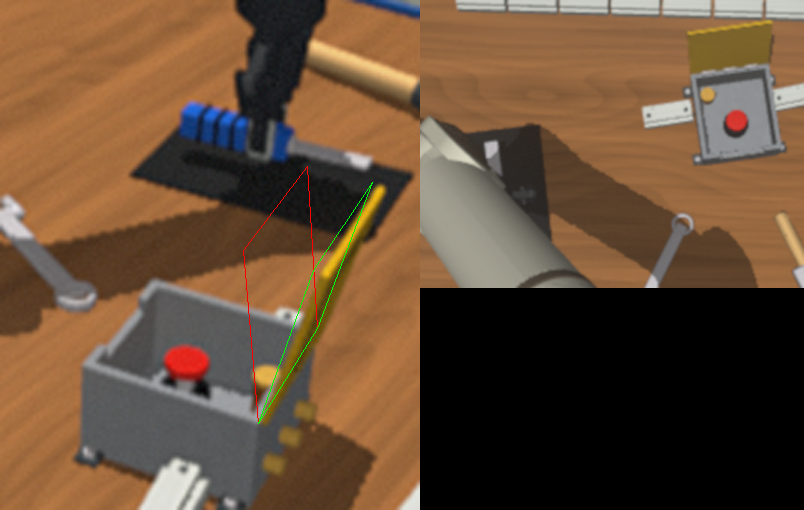

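The cover is fully open: its outline matches the 1.75 rad prediction, slightly beyond it. The tool is level over the mat. Lowering and releasing it.

{"op": "send_rows", "data": {
  "deltas": [1,0,0,-10,0,0,0,1,0,0,-18,0,0,0,1,0,0,-20,0,0,0,1,0,0,-20,0,0,0]
}}

```text
time_s: 10.27
tool_pos: [503.7, 343.0, 184.3]
tcp_rot: [-0.0, -0.086, 0.996, -0.0]
contact_force: [-0.0, 0.4, -1.1]
opening: 21.2
```

```bash
python3 - <<'E'
from h import *
s=env.observe(); print(s["time_s"],s["tool_pos"],s["contact_force"])
T=cv2.imread("pics/t7.png");S=cv2.imread("pics/s7.png")
c=np.array([642.5,13.5]);u=np.array([.985,.172]);print("expected",c-10*u)
for n,im,roi in(("top",T,(300,150,400,230)),("scene",S,(320,240,380,290))):
    b=blobs(im,(0,150,100),(5,255,255),roi,15)+[]; m=b[0]
    print(n,cv2.boundingRect(m),ray(n,np.array(cv2.minEnclosingCircle(m)[0]),54),cv2.minEnclosingCircle(m))
E
```

```text
10.2667 [503.68150551 343.00028042 184.3032279 ] [-0.04690447  0.39361751 -1.1301801 ]
expected [632.65  11.78]
top (341, 189, 13, 13) [631.02284236  12.87687509] ((347.25860595703125, 195.12069702148438), 6.534803867340088)
scene (345, 265, 15, 12) [632.946271   12.4308206] ((352.0, 270.0), 7.280210018157959)
```

{"op": "send_rows", "data": {
  "deltas": [1,0,0,-3,0,0,0,1,0,0,-3.5,0,0,0,1,0,0,-3.5,0,0,0,0.3,0,0,-3.5,0,0,0,0,0,0,-3.5,0,0,0,0,0,0,-3.5,0,0,0,0,0,0,-3.5,0,0,0,0,0,0,-3.5,0,0,0,0,0,0,-3.5,0,0,0],
  "squeeze": 20
}}

```text
time_s: 11.02
tool_pos: [503.9, 343.3, 181.2]
tcp_rot: [0.0, -0.086, 0.996, 0.0]
contact_force: [0.6, 0.0, 0.0]
opening: 85.4
```

{"op": "send_rows", "data": {
  "deltas": [0,0,0,15,0,0,0,0,0,0,50,0,0,0,0,0,0,90,0,0,0,0,0,0,120,0,0,0]
}}

```text
time_s: 11.35
tool_pos: [504.0, 343.7, 304.7]
tcp_rot: [0.001, -0.087, 0.996, 0.001]
contact_force: [0.0, 0.1, 0.6]
opening: 85.5
```

{"op": "send_rows", "data": {
  "deltas": [1,128,-331,0,0,0,0,1,128,-331,0,0,0,0,1,128,-331,0,0,0,0,1,128,-331,0,0,0,0,1,128,-331,0,0,0,0,1,128,-331,0,0,0,0,1,128,-331,0,0,0,0,1,128,-331,0,0,0,0,1,128,-331,0,0,0,0,1,128,-331,0,0,0,0,1,128,-331,0,0,0,0],
  "squeeze": 40
}}

```text
time_s: 12.27
tool_pos: [632.2, 9.8, 302.0]
tcp_rot: [0.0, -0.084, 0.996, -0.0]
contact_force: [0.7, 0.5, -0.2]
opening: -0.3
```

{"op": "send_rows", "data": {
  "deltas": [1,0,0,-30,0,0,0,1,0,0,-55,0,0,0,1,0,0,-65,0,0,0,1,0,0,-65,0,0,0]
}}

```text
time_s: 12.6
tool_pos: [630.0, 14.1, 233.7]
tcp_rot: [-0.003, -0.088, 0.996, 0.001]
contact_force: [-1.2, 0.7, -0.0]
opening: 0.1
```

```bash
python3 - <<'E'
from h import *
s=env.observe(); print(s["time_s"],s["tool_pos"],s["contact_force"])
S=env.get_image("scene");T=env.get_image("top")
cv2.imwrite("pics/s8.png",S);cv2.imwrite("pics/t8.png",T)
a=cv2.resize(S[140:320,260:440],None,fx=2.2,fy=2.2,interpolation=2);t=cv2.resize(T[150:330,130:310],None,fx=2.2,fy=2.2,interpolation=2)
cv2.imwrite("pics/g8.png",np.hstack([a,t]))
E
```

```text
12.6 [629.96540414  14.12729553 233.73513668] [-1.18924376  0.7398347  -0.0377162 ]
```

View pics/g8.png

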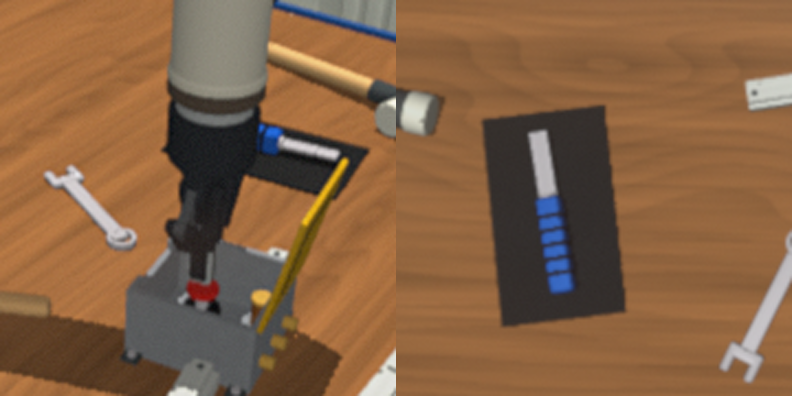

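The tool lies well inside the mat, and the closed fingers stand right over the red plunger. Pressing.

{"op": "send_rows", "data": {
  "deltas": [1,0,0,-8,0,0,0,1,0,0,-13,0,0,0,1,0,0,-17,0,0,0,1,0,0,-19,0,0,0,1,0,0,-19,0,0,0,1,0,0,-19,0,0,0]
}}

```text
time_s: 13.2
tool_pos: [633.3, 13.0, 218.9]
tcp_rot: [0.002, -0.087, 0.996, 0.0]
contact_force: [1.9, 2.0, 7.4]
opening: 0.5
```

{"op": "send_rows", "data": {
  "deltas": [1,0,0,-2,0,0,0,1,0,0,-3,0,0,0,1,0,0,-3,0,0,0,1,0,0,-3,0,0,0]
}}

```text
time_s: 13.53
tool_pos: [633.3, 13.0, 217.4]
tcp_rot: [0.002, -0.087, 0.996, 0.0]
contact_force: [-2.3, 1.0, 16.7]
opening: -0.1
```

{"op": "send_rows", "data": {
  "deltas": [1,0,0,-1,0,0,0,1,0,0,-1,0,0,0,1,0,0,-1,0,0,0,1,0,0,-1,0,0,0,1,0,0,-1,0,0,0,1,0,0,-1,0,0,0]
}}

```text
time_s: 14.03
tool_pos: [633.3, 13.1, 217.4]
tcp_rot: [0.002, -0.087, 0.996, -0.0]
contact_force: [-6.3, 0.9, 23.1]
opening: -0.0
```

The force climbed to 23 N with no further travel, so the plunger is on its stop, and it was held there about 0.8 s. Retreating and checking the end state.

{"op": "send_rows", "data": {
  "deltas": [1,0,0,15,0,0,0,1,0,0,50,0,0,0,1,0,0,90,0,0,0,1,0,0,120,0,0,0,1,-35,-20,120,0,0,0,1,-70,-40,120,0,0,0,1,-100,-60,120,0,0,0,1,-130,-80,120,0,0,0,1,-150,-110,120,0,0,0,1,-150,-140,120,0,0,0,1,-150,-170,120,0,0,0,1,-150,-170,120,0,0,0]
}}

```text
time_s: 15.03
tool_pos: [480.5, -164.6, 333.5]
tcp_rot: [-0.0, -0.082, 0.997, -0.002]
contact_force: [0.0, 0.0, -0.3]
opening: 0.0
```

```bash
python3 - <<'E'
from h import *
s=env.observe(); print(s["time_s"],s["tool_pos"],s["contact_force"])
S=env.get_image("scene");T=env.get_image("top")
cv2.imwrite("pics/s9.png",S);cv2.imwrite("pics/t9.png",T)
for n,im,roi in(("top",T,(300,150,400,230)),("scene",S,(320,240,380,290))):
    b=blobs(im,(0,150,100),(5,255,255),roi,15)
    if b: print(n,cv2.boundingRect(b[0]),cv2.minEnclosingCircle(b[0]))
hc=blobs(T,(105,150,60),(125,255,255),(160,190,245,305),10)
if hc: print("handle",rect("top",np.vstack(hc),30))
a=cv2.resize(S[130:330,190:470],None,fx=1.42,fy=1.42,interpolation=2);t=cv2.resize(T[130:330,80:360],None,fx=1.42,fy=1.42,interpolation=2)
cv2.imwrite("pics/g9.png",np.hstack([a,t]))
E
```

```text
15.0333 [ 480.49233524 -164.5951105   333.5390124 ] [ 0.04710247  0.01597076 -0.27047072]
top (341, 189, 13, 13) ((347.25860595703125, 195.12069702148438), 6.534803867340088)
scene (345, 265, 15, 12) ((352.0, 270.0), 7.280210018157959)
handle ((475.5540466308594, 336.83160400390625), (97.37006378173828, 23.974578857421875), 12.122411727905273)
```

View pics/g9.png

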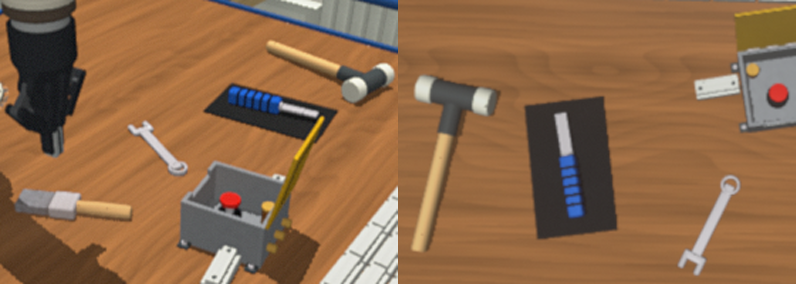

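The plunger blob is pixel-identical to before the press, so it is back up. The cover stands open, the tool is on the mat (handle centre about 30 mm from the mat's centre), the bystanders have not moved and the arm is clear. Handing in.

```bash
python3 -c "
from bench import env
print(env.sign_off())"
```

```text
the job is handed in; nothing more can be done
None
```

The job is done and handed in at about 15 s of robot time, well inside the 62 s limit. The sign-off gave no verdict.

- **Cover:** I gripped the blue-handled tool near the front of its handle and put the blade about 28 mm into the slot of the left lubricator. I levered the cover up to about 0.4 rad, then swung it open with the blade alone. No finger or arm part was brought to the cover. Its outline in the camera picture matched about 1.75–1.8 rad.
- **Plunger:** I pressed it with closed fingers until the force rose from 7 N to 23 N while the arm stopped at 217.4 mm. That is about 11.6 mm of travel, held for roughly 0.8 s.
- **Last checks:**
  - The plunger looked the same in the images as before the press.
  - The handle's centre lay about 30 mm from the mat's centre.
  - The wrench, mallet, brush and the block in view looked unmoved. I judged this by eye and did not measure it, and the oil can and the other block were outside that last view.
  - The arm was clear of everything.

No check failed or disagreed, apart from 1–3 mm differences between the two cameras.

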